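# Cover the vial block and shut its flap

## Robot

A 6-joint arm with a two-finger parallel gripper is mounted at the origin on a cart in front of the work surface, level with it; the furniture and walls round the work are solid. World frame = base frame: x ahead of the robot, y to its left, z up, the work surface at z = 0. Lengths are in m, angles in rad, forces in N, time in s.
With the tool pointing down it reaches from about 0.35 to 0.85 m from the base axis. Payload 8.1 kg.
Tool frame: the origin (TCP) lies on the mounting face of the last link; the fingertips stand 186 mm ahead of it and the grasp point (between the pads) lies 167 mm ahead of it; z points along the fingers, y is the line along which they close (so a half turn about z gives the same grasp; the last joint's range is limited). The gripper opens to 93 mm and grips with 3 to 60 N. Pads are 15 mm wide; open, the fingers measure 128 mm over their backs; the gripper's body (75 mm by 188 mm) begins 65 mm behind the grasp point.
Start: joints at [1.153, 0.13, 1.488, -0, 1.523, -0.085], TCP at [0.196, 0.567, 0.405] pointing down, gripper open.
Joint ranges: [-2.96, 2.96], [-0.89, 2.26], [0.02, 2.5], [-1.34, 4.48], [0, 2.73], [-2.66, 2.66]. Speed limits (rad/s): [2.39, 2.39, 2.79, 3.14, 3.14, 3.14].

## Interface

Orientations are given as a rotation vector (axis times angle).
In Python, from plant import * gives the robot as it stands. The module is installed in compiled form; this text tells all that it offers.
- The arm moves only by the tool arm_command, never from a script. Its argument "increments" is a list of rows, each a list of 6 numbers: the shift along the tool's x, y, z in units of 0.2 m (1.0 is 0.2 m), then the turn, a rotation vector about the tool's x, y, z in units of pi rad (1.0 is pi rad). A call has exactly 5 rows; each row is the pose to reach, as a shift and turn from the pose commanded when the call began, along the tool's axes at that moment, turning the shorter way round; what a row does not reach only later rows make up. A row lasts 1/8 s, in which the tool goes at most 62.5 mm and 10.7 degrees, less where a joint would pass 70% of its speed; a pose out of reach is approached as far as the arm can. A call with a number of a shift or a turn outside -1 to 1 is refused whole. A call with a gripper value outside its range is refused whole. "fingers" is the closure, from -1 (fully open) to 1 (shut), set as the call begins (left out, the last holds). The fingers move at their own pace and stop on an object; "force" is the grip in N (left out, the last holds). Time passes only in rows, so rows that repeat a pose let the fingers close, or fill a call up. It gives the time, the measured TCP pose, the force, the opening and the grip force at its end, in the units of the state.
- read_state(): the state, without advancing time (a new reading comes with each control period).
- read_camera(name): name is "scene" or "top"; returns a dict with "image" (480x640x3 uint8, red, green, blue), "fx", "fy", "cx", "cy" (pixels), "T" (4x4, takes a point from camera to world coordinates). Camera axes: x right, y down, z forward; pixel columns grow to the right and rows downward; lengths in m; the calibration is good to about 2 mm. A picture is of the moment at which its call begins. There is no depth.
- close_job(): hands the job in; it is judged then, once.
The state is a dict: "t": time; "q": joint angles; "dq": joint speeds; "joint_torque": joint torques, N m; "tool_pos": TCP position; "orientation": TCP orientation; "force": force on the tool from outside, world axes, zero at the start; "wrist_torque": the same for the moment, N m; "opening": finger opening in m; "gripper_force": force on a finger pad.
Only numpy, scipy, OpenCV 4.12 (cv2) and the standard library are available. Lean on these libraries where they do the work, as an engineer would, in place of code of your own. Each camera call takes 0.05 s, during which the arm holds its last target. There are 200 camera calls.

## Task

Close up the vial block: fold its orange front flap right down, take the metal cover plate off the slanted white stand by its blue handle, and gently lower it level over both locating pins until it lies flat on the block, letting go only once it is down. Then push the flap back fully upright so that its lip hooks over the cover, without disturbing the bottle, the jar and the timer standing near.

Things in the scene. Friction and masses are not known exactly. Their poses are not given: they have to be found in the camera images.
- vial_block: Aluminium trough fixed to the worktop, 110 (x) x 190 (y) x 62 mm, three capped vials inside below its rim. Origin: centre of its underside; -x points to the side with the orange flap. Two upright steel pins, 10 mm diameter, at x = 0, y = +78 and -78 mm, rise 24 mm above the rim (tops at z = 86 mm), the last 5 mm tapered.
- block_rim (a point): Centre of the block's rim, on which the cover lies: 62 mm above the block's origin, midway between the pins. Same axes as the block. On the worktop between block and stand a fixed black upstand, 66 mm high and 15 mm thick, runs straight away from the robot: carry the cover over it.
- cover_plate: Loose flat aluminium cover, 110 (x) x 190 (y) x 6 mm, 0.2 to 0.45 kg. Origin: centre of its underside; z: its upward normal. Through holes, 13 mm diameter, at x = 0, y = +78 and -78 mm; either way round fits. At the start it lies on the slanted stand, its normal tipped 35 degrees, y level, lower long edge on the ledge. Home: origin on block_rim, y along the block's y.
- drying_stand: White slanted rest fixed to the worktop, 116 (x) x 160 (y) mm, about 90 mm high. Origin: centre of its underside. Its slope rises 35 degrees towards its own +x, so the cover's normal leans to its -x (roughly to the robot's left). Ledge flush with the cover's top. The cover's origin starts 55 mm above this origin, up to 8 mm aside along y.
- flap (a joint): Bottom hinge of the orange flap, rad: 0 = upright (shut), grows as it folds down towards the block's -x, stop at 0.95. Stiff (0.13 N m): it stays where it is left. Hinge line along the block's y at x = -61, z = 12 mm in the block's frame. Panel 6 mm thick, 130 mm wide, 66 mm long from the hinge; its lip at the top reaches 19 mm inwards, 4 mm above the seated cover.
- flap_tab (a point): Middle of the tip of the flap's black pull tab, 105 mm from the hinge line. The tab is 10 mm thick, 50 mm wide (y) and continues the panel from 63 to 105 mm from the hinge. z points along the flap away from the hinge, x inwards to the block.
- dome_bottle: Small white bottle with a domed top, 51 mm diameter x 98 mm, standing near; leave it. Origin under its centre.
- black_cap_jar: Low white jar with black cap, 60 mm diameter x 41 mm; leave it. Origin under its centre.
- bench_timer: White bench timer with three keys, 58 x 64 x 21 mm; leave it. Origin under its centre.
- cover_handle (a point): Middle of the cover's blue grip bar, on the cover's z axis 32 mm above its origin (26 mm above its top face); same axes. Bar 12 mm thick (x), 80 mm long (y), 22 mm tall (z), flat sides, open below between two posts that stand 28 to 40 mm from the middle. The centre of mass lies under it.
Not all that is in view belongs to the job. Leave any pink or turquoise look-alike of the dome_bottle alone.

How it is judged:
By the outcome, as a careful person would: the job done as asked, in the order asked, and still so for the second after the job is handed in, with the robot touching nothing.
It also fails if it takes over 67 s, if anything falls off the work surface, if the arm or the gripper's body presses on something with over 40 N, if the wrist force passes 120 N, or if a joint passes its speed limit or range.

## Working session

There is one attempt and no reset: what is moved stays moved. The work goes in short steps, Python scripts to look and compute and a tool call to move; the robot and the scene stay as the last step left them, time stands still between calls to the robot, and variables do not carry over. Pictures are saved under pics/ and viewed, at most 10 in all, crops included, and the job is handed in when it is done.

Besides the shell and the picture viewer there is one more tool, called after "Request:" by a JSON object that holds its "fn" and its "kwargs", one argument or row to a line. arm_command: Moves the arm, as the interface text tells. Shifts and turns lie within -1 to 1; 1 stands for 0.2 m of shift or pi rad of turn. Its arguments: {"type":"object","properties":{"increments":{"type":"array","items":{"type":"array","items":{"type":"number","minimum":-1,"maximum":1}}},"fingers":{"type":"number"},"force":{"type":"number"}},"required":["increments"]}

```bash
mkdir -p pics; ls; python3 - <<'E'
from plant import *
import cv2
for n in("scene","top"):
    c=read_camera(n); cv2.imwrite(f"pics/{n}0.png",c["image"][:,:,::-1]); print(n,c["fx"],c["fy"],c["cx"],c["cy"],c["T"].round(4).tolist())
s=read_state(); print(s)
E
```

```text
pics
scene 617.9163454158986 617.9163454158986 310.02695660743814 241.47952127566543 [[0.6527, -0.4982, 0.5708, -0.3246], [-0.7575, -0.4384, 0.4837, -0.7199], [0.0092, -0.7481, -0.6635, 1.1154], [0.0, 0.0, 0.0, 1.0]]
top 521.8106829337613 521.8106829337613 320.9914008599654 234.97567478895698 [[0.018, -0.9969, 0.0763, 0.4148], [-0.9996, -0.0196, -0.0198, 0.0581], [0.0212, -0.0759, -0.9969, 1.5926], [0.0, 0.0, 0.0, 1.0]]
{'t': 0.1, 'q': array([ 1.15260037e+00,  1.31070984e-01,  1.48914634e+00, -8.76571650e-07,
        1.52299593e+00, -8.53983339e-02]), 'dq': array([ 0.00016891, -0.00195072, -0.00350097,  0.00062008,  0.00046227,
       -0.00092787]), 'joint_torque': array([ 9.45911634e-04, -5.61346400e+01, -4.93093657e+01,  7.70042231e-02,
        2.92405783e-02,  1.48846802e-06]), 'tool_pos': array([0.19590973, 0.56690362, 0.40381405]), 'orientation': array([-5.20281253e-01, -3.09780153e+00,  2.46539589e-03]), 'force': array([ 0.18351646, -0.00461292, -0.48199218]), 'wrist_torque': array([ 0.02438662, -0.00017608,  0.03739049]), 'gripper_force': 0.0, 'opening': 0.09320766518457364}
```

View pics/scene0.png

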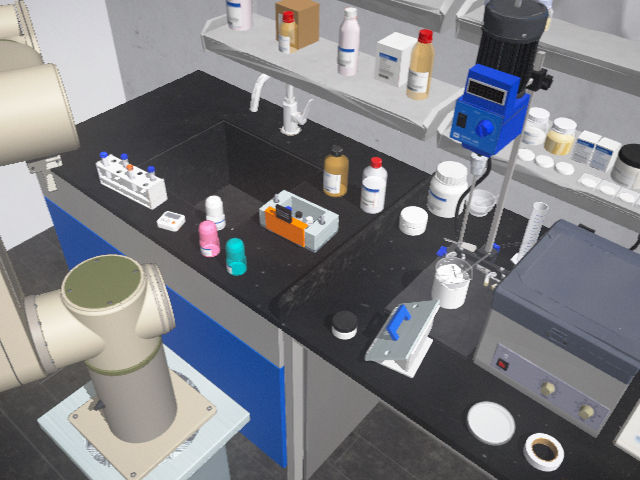

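View pics/top0.png

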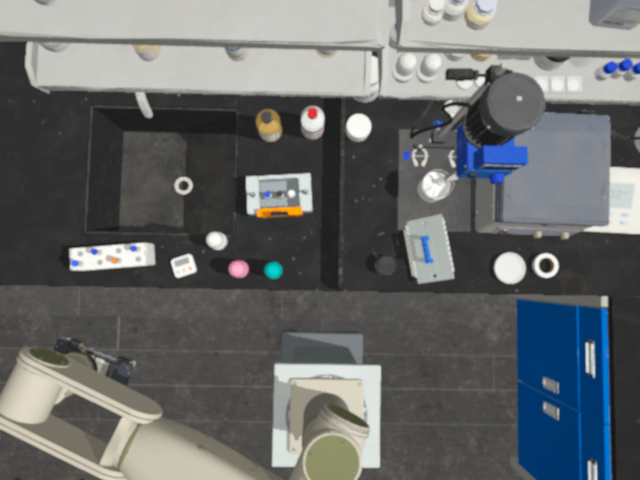

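The top view shows the block at about (279,195) with its orange flap at (279,212), facing the robot, and the cover on the stand at (430,248). The upstand runs along column 333. There are three dome-bottle candidates: white (216,240), pink (238,268) and turquoise (273,270). The white one is the real bottle, and all three stay untouched. The jar is at (385,264) and the timer at (183,265). I'll enlarge these areas.

```bash
python3 - <<'E'
import cv2,numpy as np
t=cv2.imread("pics/top0.png");s=cv2.imread("pics/scene0.png")
def cr(i,x,y,w=100,h=75,k=4): return cv2.resize(i[y:y+h,x:x+w],None,fx=k,fy=k,interpolation=cv2.INTER_CUBIC)
cv2.imwrite("pics/crop1.png",np.vstack([np.hstack([cr(t,230,160),cr(t,385,208)]),np.hstack([cr(s,250,180),cr(s,355,300)])]))
E
```

```text
(no output)
```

View pics/crop1.png

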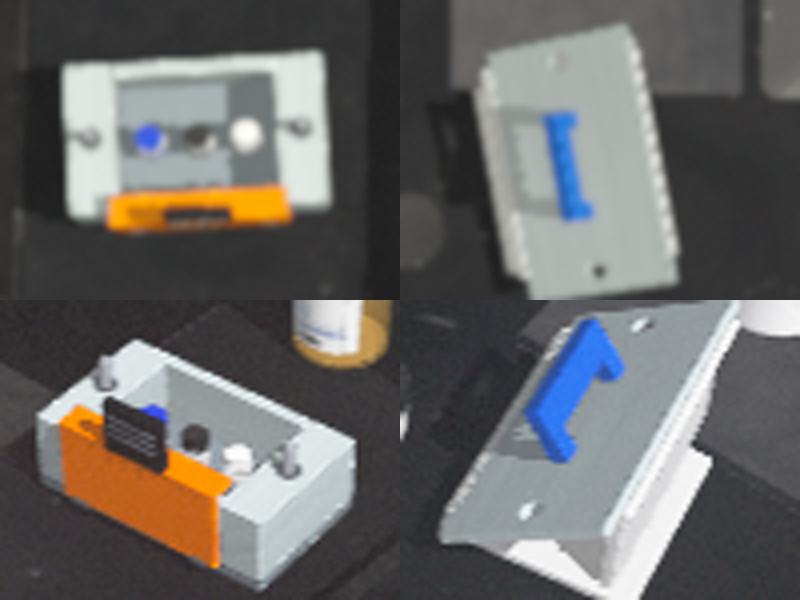

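The crops show the block's rim corners and two pins at either end, and the flap fully up with its black tab at top view (279,213). The cover's two holes and the blue handle are clear in both views, with the handle's long axis roughly along the robot's x. I'll fit both poses from these points.

```bash
cat > cal.py <<'E'
from plant import *
import numpy as np, cv2
from scipy.optimize import least_squares
from scipy.spatial.transform import Rotation as R
def proj(c,P):
    p=(np.asarray(P)-c["T"][:3,3])@c["T"][:3,:3]
    return p[:,:2]/p[:,2:]*[c["fx"],c["fy"]]+[c["cx"],c["cy"]]
def ray(c,u,v,z):
    d=c["T"][:3,:3]@[(u-c["cx"])/c["fx"],(v-c["cy"])/c["fy"],1]; o=c["T"][:3,3]
    return o+d*(z-o[2])/d[2]
E
cat > fit.py <<'E'
from cal import *
t=read_camera("top");s=read_camera("scene")
f=lambda L,du,dv,u0,v0:np.array([[u0+(a-du)/4,v0+(b-dv)/4] for a,b in L])
TB=f([(63,63),(323,52),(330,210),(70,218)],0,0,230,160); LB=np.array([[55,95,62],[55,-95,62],[-55,-95,62],[-55,95,62]])/1e3
SB=f([(137,340),(353,440),(258,520),(40,413),(105,357),(290,440)],0,300,250,180); LSB=np.vstack([LB,[[0,.078,.086],[0,-.078,.086]]])
def rb(p):
    g=lambda L:L@R.from_euler("z",p[2]).as_matrix().T+[p[0],p[1],0]
    return np.r_[proj(t,g(LB))-TB,proj(s,g(LSB))-SB].ravel()
r=least_squares(rb,[.7,.15,0],loss="soft_l1");print("block",r.x.round(4),rb(r.x).round(1).tolist())
TC=f([(492,55),(627,25),(677,288),(530,293),(558,62),(598,270)],400,0,385,208)
LC=np.array([[-55,95,6],[55,95,6],[55,-95,6],[-55,-95,6],[0,78,6],[0,-78,6]])/1e3
SC=f([(642,325),(530,512),(440,540),(605,540)],400,300,355,300); LSC=LC[[4,5,3,2]]
def rc(p):
    M=(R.from_euler("z",p[3])*R.from_euler("y",p[4])).as_matrix()
    g=lambda L:L@M.T+p[:3]
    return np.r_[proj(t,g(LC))-TC,proj(s,g(LSC))-SC].ravel()
r=least_squares(rc,[.55,-.2,.055,-1.5,-.61],loss="soft_l1");p=r.x;print("cover",p.round(4),rc(p).round(1).tolist())
q=least_squares(lambda a:rc([a[0],a[1],.055,a[2],-.611]),[.55,-.2,-1.5],loss="soft_l1");print(q.x.round(4),q.cost)
for n,u,v in(("jar",385,264),("timer",183,265),("bottle",216,240),("turq",273,270),("pink",238,268)): print(n,ray(t,u,v,.05).round(3))
print("upstand",ray(t,333,150,.066).round(3),ray(t,333,280,.066).round(3))
E
python3 fit.py
```

```text
block [0.6539 0.1521 0.0675] [1.0, 0.3, 0.1, 0.2, 0.2, -2.5, 0.7, -1.5, -0.5, -1.0, 0.4, -0.3, -0.1, 0.9, -1.4, -0.1, -0.3, -0.5, -0.7, 0.6]
cover [ 0.4971 -0.2991  0.0529 -1.38   -0.5889] [-0.9, -0.4, 0.0, -0.3, -0.1, -1.6, 1.3, 2.2, 0.7, -0.2, 0.5, -0.2, 0.1, 0.9, 0.0, 0.8, -1.1, -0.4, -0.5, -0.8]
[ 0.4965 -0.2993 -1.3788] 5.843568220345199
jar [ 0.45  -0.164  0.05 ]
timer [0.437 0.431 0.05 ]
bottle [0.512 0.337 0.05 ]
turq [0.427 0.167 0.05 ]
pink [0.431 0.27  0.05 ]
upstand [ 0.786 -0.003  0.066] [ 0.401 -0.01   0.066]
```

```bash
cat > mv.py <<'E'
from cal import *
import sys
B=np.array([.654,.152,0]); BY=.065
RB=R.from_euler("z",BY)
def blk(x,y,z): return B+RB.apply([x,y,z])
def down(yaw): # tool z down, tool y at world yaw
    y=np.array([np.cos(yaw),np.sin(yaw),0]);z=np.array([0,0,-1.]);return R.from_matrix(np.c_[np.cross(y,z),y,z])
def rows(targets,off=.186,start=None):
    """targets: list of (point, R, nrows); point at off ahead of TCP. prints calls of 5 rows each"""
    s=read_state() if start is None else None
    p,r=(s["tool_pos"],R.from_rotvec(s["orientation"])) if s else start
    L=[]
    for q,o,n in targets:
        q=np.asarray(q)-off*o.as_matrix()[:,2]; rv=(r.inv()*o).as_rotvec()
        m=max(n,int(np.ceil(max(np.linalg.norm(q-p)/.06,np.linalg.norm(rv)/.18))))
        L+=[(p+(q-p)*k/m,r*R.from_rotvec(rv*k/m)) for k in range(1,m+1)]
        p,r=q,o
    while len(L)%5: L.append(L[-1])
    p,r=(s["tool_pos"],R.from_rotvec(s["orientation"])) if s else start
    for i in range(0,len(L),5):
        print([[float(x) for x in np.r_[r.inv().apply(a-p)/.2,(r.inv()*b).as_rotvec()/np.pi].round(3)] for a,b in L[i:i+5]])
        p,r=L[i+4]
E
python3 - <<'E'
from mv import *
D=down(BY+np.pi/2)
rows([(blk(-.03,0,.20),D,1),(blk(-.03,0,.098),D,3)])
E
```

```text
[[-0.27, -0.127, 0.009, -0.0, -0.0, -0.013], [-0.541, -0.254, 0.018, -0.0, -0.0, -0.025], [-0.811, -0.381, 0.028, -0.0, -0.0, -0.038], [-1.082, -0.508, 0.037, -0.0, -0.0, -0.051], [-1.352, -0.635, 0.046, -0.0, -0.0, -0.063]]
[[-0.24, -0.178, 0.009, -0.0, -0.0, -0.013], [-0.48, -0.356, 0.018, -0.0, -0.0, -0.025], [-0.72, -0.534, 0.027, -0.0, -0.0, -0.038], [-0.96, -0.712, 0.037, -0.0, -0.0, -0.051], [-1.2, -0.89, 0.046, -0.0, -0.0, -0.063]]
[[0.0, 0.0, 0.17, 0.0, -0.0, -0.0], [0.0, 0.0, 0.34, 0.0, -0.0, -0.0], [0.0, 0.0, 0.51, 0.0, -0.0, -0.0], [0.0, 0.0, 0.51, 0.0, -0.0, -0.0], [0.0, 0.0, 0.51, 0.0, -0.0, -0.0]]
```

```bash
sed -i 's#/.06,#/.039,#' mv.py; python3 - <<'E'
from mv import *
D=down(BY+np.pi/2)
rows([(blk(-.03,0,.20),D,15),(blk(-.03,0,.098),D,5)])
E
```

```text
[[-0.169, -0.079, 0.006, -0.0, -0.0, -0.008], [-0.338, -0.159, 0.011, -0.0, -0.0, -0.016], [-0.507, -0.238, 0.017, -0.0, -0.0, -0.024], [-0.676, -0.318, 0.023, -0.0, -0.0, -0.032], [-0.845, -0.397, 0.029, -0.0, -0.0, -0.04]]
[[-0.158, -0.1, 0.006, -0.0, -0.0, -0.008], [-0.316, -0.2, 0.011, -0.0, -0.0, -0.016], [-0.474, -0.299, 0.017, -0.0, -0.0, -0.024], [-0.631, -0.399, 0.023, -0.0, -0.0, -0.032], [-0.789, -0.499, 0.029, -0.0, -0.0, -0.04]]
[[-0.144, -0.119, 0.006, -0.0, -0.0, -0.008], [-0.289, -0.237, 0.011, -0.0, -0.0, -0.016], [-0.433, -0.356, 0.017, -0.0, -0.0, -0.024], [-0.577, -0.474, 0.023, -0.0, -0.0, -0.032], [-0.721, -0.593, 0.028, -0.0, -0.0, -0.04]]
[[-0.128, -0.136, 0.006, -0.0, -0.0, -0.008], [-0.128, -0.136, 0.108, -0.0, -0.0, -0.008], [-0.128, -0.136, 0.21, -0.0, -0.0, -0.008], [-0.128, -0.136, 0.312, -0.0, -0.0, -0.008], [-0.128, -0.136, 0.414, -0.0, -0.0, -0.008]]
[[0.0, 0.0, 0.102, 0.0, 0.0, 0.0], [0.0, 0.0, 0.102, 0.0, 0.0, 0.0], [0.0, 0.0, 0.102, 0.0, 0.0, 0.0], [0.0, 0.0, 0.102, 0.0, 0.0, 0.0], [0.0, 0.0, 0.102, 0.0, 0.0, 0.0]]
```

Request:
{"fn": "arm_command", "kwargs": {
  "increments": [
    [-0.169,-0.079,0.006,0,0,-0.008],
    [-0.338,-0.159,0.011,0,0,-0.016],
    [-0.507,-0.238,0.017,0,0,-0.024],
    [-0.676,-0.318,0.023,0,0,-0.032],
    [-0.845,-0.397,0.029,0,0,-0.04]
  ],
  "fingers": 1,
  "force": 20
}}

```text
t: 0.82
tool_pos: [0.3305, 0.4359, 0.3987]
orientation: [-0.323, -3.125, 0.0]
force: [0.3, 0.1, 0.4]
opening: 0.0479
gripper_force: 0.0
```

Request:
{"fn": "arm_command", "kwargs": {
  "increments": [
    [-0.158,-0.1,0.006,0,0,-0.008],
    [-0.316,-0.2,0.011,0,0,-0.016],
    [-0.474,-0.299,0.017,0,0,-0.024],
    [-0.631,-0.399,0.023,0,0,-0.032],
    [-0.789,-0.499,0.029,0,0,-0.04]
  ]
}}

```text
t: 1.45
tool_pos: [0.4644, 0.3057, 0.3929]
orientation: [-0.127, -3.139, 0.0]
force: [0.9, -0.5, 0.1]
opening: 0.0009
gripper_force: 0.0
```

Request:
{"fn": "arm_command", "kwargs": {
  "increments": [
    [-0.144,-0.119,0.006,0,0,-0.008],
    [-0.289,-0.237,0.011,0,0,-0.016],
    [-0.433,-0.356,0.017,0,0,-0.024],
    [-0.577,-0.474,0.023,0,0,-0.032],
    [-0.721,-0.593,0.028,0,0,-0.04]
  ]
}}

```text
t: 2.08
tool_pos: [0.5985, 0.1758, 0.3872]
orientation: [0.071, -3.14, -0.0]
force: [0.3, 0.6, 0.6]
opening: 0.0005
gripper_force: 0.0
```

Request:
{"fn": "arm_command", "kwargs": {
  "increments": [
    [-0.128,-0.136,0.006,0,0,-0.008],
    [-0.128,-0.136,0.108,0,0,-0.008],
    [-0.128,-0.136,0.21,0,0,-0.008],
    [-0.128,-0.136,0.312,0,0,-0.008],
    [-0.128,-0.136,0.312,0,0,-0.008]
  ]
}}

```text
t: 2.7
tool_pos: [0.623, 0.1514, 0.3218]
orientation: [0.11, -3.134, 0.001]
force: [0.6, -1.0, -0.4]
opening: 0.0006
gripper_force: 0.0
```

```bash
cat > arc.py <<'E'
from mv import *
def arc(ths,r=.088,n=1):
    D=down(BY+np.pi/2)
    return [(blk(-.061-r*np.sin(a)+.005*np.cos(a)+.0075,0,.012+r*np.cos(a)+.005*np.sin(a)),D,n) for a in ths]
E
python3 - <<'E'
from arc import *
D=down(BY+np.pi/2)
rows([(blk(-.035,0,.1),D,2)]+arc(np.linspace(0,.9,12))+arc([.95]))
E
```

```text
[[0.01, -0.003, 0.09, -0.0, -0.001, 0.001], [0.019, -0.007, 0.179, -0.0, -0.002, 0.002], [0.087, -0.006, 0.179, -0.0, -0.002, 0.002], [0.123, -0.006, 0.179, -0.0, -0.002, 0.002], [0.159, -0.006, 0.182, -0.0, -0.002, 0.002]]
[[0.036, -0.0, 0.005, 0.0, 0.0, 0.0], [0.071, -0.0, 0.014, 0.0, 0.0, 0.0], [0.105, -0.0, 0.025, 0.0, 0.0, 0.0], [0.138, -0.0, 0.038, 0.0, 0.0, 0.0], [0.17, -0.0, 0.055, 0.0, 0.0, 0.0]]
[[0.031, 0.0, 0.019, 0.0, 0.0, 0.0], [0.06, -0.0, 0.041, 0.0, 0.0, 0.0], [0.087, 0.0, 0.064, 0.0, 0.0, 0.0], [0.112, 0.0, 0.09, 0.0, 0.0, 0.0], [0.126, 0.0, 0.107, 0.0, 0.0, 0.0]]
```

Request:
{"fn": "arm_command", "kwargs": {
  "increments": [
    [0.01,-0.003,0.09,0,-0.001,0.001],
    [0.019,-0.007,0.179,0,-0.002,0.002],
    [0.087,-0.006,0.179,0,-0.002,0.002],
    [0.123,-0.006,0.179,0,-0.002,0.002],
    [0.159,-0.006,0.182,0,-0.002,0.002]
  ]
}}

```text
t: 3.32
tool_pos: [0.5928, 0.1473, 0.2889]
orientation: [-0.099, 3.133, 0.0]
force: [2.0, 0.2, -0.5]
opening: 0.0005
gripper_force: 0.7
```

Request:
{"fn": "arm_command", "kwargs": {
  "increments": [
    [0.036,0,0.005,0,0,0],
    [0.071,0,0.014,0,0,0],
    [0.105,0,0.025,0,0,0],
    [0.138,0,0.038,0,0,0],
    [0.17,0,0.055,0,0,0]
  ]
}}

```text
t: 3.95
tool_pos: [0.5586, 0.1452, 0.2774]
orientation: [-0.099, 3.134, 0.0]
force: [1.0, -0.7, 0.9]
opening: 0.0003
gripper_force: 0.6
```

Request:
{"fn": "arm_command", "kwargs": {
  "increments": [
    [0.031,0,0.019,0,0,0],
    [0.06,0,0.041,0,0,0],
    [0.087,0,0.064,0,0,0],
    [0.112,0,0.09,0,0,0],
    [0.126,0,0.107,0,0,0]
  ]
}}

```text
t: 4.58
tool_pos: [0.5335, 0.1436, 0.2554]
orientation: [-0.099, 3.134, 0.0]
force: [0.1, -0.8, 0.9]
opening: 0.0004
gripper_force: 0.5
```

```bash
python3 - <<'E'
from arc import *
s=read_state();print(s["tool_pos"],s["force"])
t=read_camera("top");s=read_camera("scene")
k=lambda i,x,y:cv2.resize(i["image"][y:y+75,x:x+100,::-1],None,fx=4,fy=4,interpolation=cv2.INTER_CUBIC)
cv2.imwrite("pics/flap.png",np.hstack([k(t,230,170),k(s,235,185)]))
rows(arc(np.linspace(.95,1.03,5)))
E
```

```text
[0.53353475 0.14358429 0.25540411] [ 0.07116647 -0.8420305   0.86382046]
[[0.007, 0.003, 0.01, -0.0, 0.002, -0.001], [0.012, 0.003, 0.017, -0.0, 0.002, -0.001], [0.018, 0.003, 0.024, -0.0, 0.002, -0.001], [0.023, 0.003, 0.031, -0.0, 0.002, -0.001], [0.028, 0.003, 0.038, -0.0, 0.002, -0.001]]
```

View pics/flap.png

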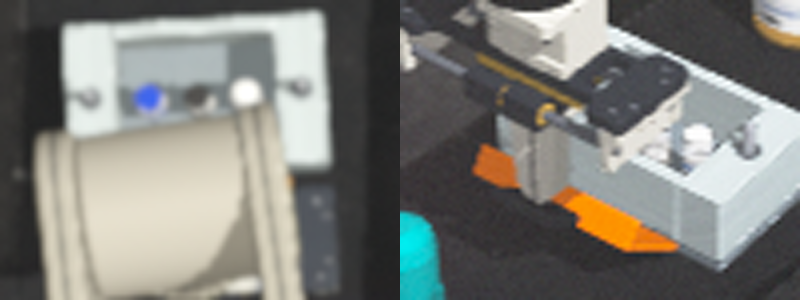

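The flap is folded well down with the fingers resting on its tab. I'll press on gently until the force shows it has reached the stop.

Request:
{"fn": "arm_command", "kwargs": {
  "increments": [
    [0.007,0,0.01,0,0,0],
    [0.012,0,0.017,0,0,0],
    [0.016,0,0.022,0,0,0],
    [0.016,0,0.022,0,0,0],
    [0.016,0,0.022,0,0,0]
  ]
}}

```text
t: 5.3
tool_pos: [0.5322, 0.1436, 0.254]
orientation: [-0.099, 3.129, 0.001]
force: [0.6, -0.9, 10.9]
opening: 0.0008
gripper_force: 4.5
```

```bash
cat > cov.py <<'E'
from mv import *
C=np.array([.4968,-.2992,.0545]); RC=R.from_euler("z",-1.379)*R.from_euler("y",-.605)
M=RC.as_matrix(); n=M[:,2]
RT=R.from_matrix(np.c_[-M[:,1],M[:,0],-n]); RT=R.from_matrix(np.c_[np.cross(M[:,0],-n),M[:,0],-n])
H=C+.032*n
E
python3 - <<'E'
from cov import *
P=np.array([[x,y,z] for x in(-.006,.006) for y in(-.04,.04) for z in(.006,.043)])
for nm in("top","scene"):
    c=read_camera(nm); im=cv2.imread(f"pics/{nm}0.png").astype(int)
    m=((im[:,:,0]>120)&(im[:,:,0]-im[:,:,2]>80)).astype(np.uint8)
    x0,y0=(405,220) if nm=="top" else (375,290)
    s=m[y0:y0+60,x0:x0+60]; ys,xs=np.nonzero(s); q=proj(c,P@M.T+C)
    print(nm,xs.min()+x0,xs.max()+x0+1,ys.min()+y0,ys.max()+y0+1,"pred",q.min(0).round(1),q.max(0).round(1))
print(RT.as_matrix().round(2).tolist(),H)
D=down(BY+np.pi/2);T=read_state()["tool_pos"]-[0,0,.186]
# unlevel path: up, then across
rows([(T+[.005,0,.15],D,5),(H+.10*n,RT,10)],off=.186)
E
```

```text
Traceback (most recent call last):
  File "cov.py", line 4, in <module>
    RT=R.from_matrix(np.c_[-M[:,1],M[:,0],-n]); RT=R.from_matrix(np.c_[np.cross(M[:,0],-n),M[:,0],-n])
  File "scipy/spatial/transform/_rotation.pyx", line 1143, in scipy.spatial.transform._rotation.Rotation.from_matrix
ValueError: Non-positive determinant (left-handed or null coordinate frame) in rotation matrix 0: [[-0.9816634   0.15678748  0.1084189 ]
 [-0.19062259 -0.8074202  -0.55833291]
 [-0.          0.56876208 -0.8225021 ]].
```

```bash
sed -i 's/^RT=.*; RT/RT/' cov.py
python3 - <<'E'
from cov import *
P=np.array([[x,y,z] for x in(-.006,.006) for y in(-.04,.04) for z in(.006,.043)])
for nm in("top","scene"):
    c=read_camera(nm); im=cv2.imread(f"pics/{nm}0.png").astype(int)
    m=((im[:,:,0]>120)&(im[:,:,0]-im[:,:,2]>80)).astype(np.uint8)
    x0,y0=(405,220) if nm=="top" else (375,290)
    s=m[y0:y0+60,x0:x0+60]; ys,xs=np.nonzero(s); q=proj(c,P@M.T+C)
    print(nm,xs.min()+x0,xs.max()+x0+1,ys.min()+y0,ys.max()+y0+1,"pred",q.min(0).round(1),q.max(0).round(1))
print(RT.as_matrix().round(2).tolist(),H)
T=read_state()["tool_pos"]-[0,0,.186]
rows([(T+[.005,0,.15],down(BY+np.pi/2),5),([.52,0,.24],down(.0),9),(H+.10*n,RT,10)],off=.186)
E
```

```text
top 421 433 236 263 pred [421.  235.6] [434.7 264. ]
scene 386 411 305 341 pred [385.  304.7] [411.3 341.5]
[[0.98, 0.16, 0.11], [0.19, -0.81, -0.56], [0.0, 0.57, -0.82]] [ 0.4933306  -0.28133335  0.08082007]
[[-0.007, -0.0, -0.15, 0.0, 0.001, -0.0], [-0.013, -0.001, -0.3, 0.0, 0.001, -0.0], [-0.02, -0.001, -0.45, 0.0, 0.002, -0.0], [-0.026, -0.001, -0.6, 0.0, 0.003, -0.001], [-0.033, -0.001, -0.75, 0.0, 0.003, -0.001]]
[[0.013, -0.071, -0.011, -0.0, -0.0, 0.052], [0.026, -0.142, -0.022, -0.0, -0.0, 0.104], [0.04, -0.213, -0.033, -0.0, -0.0, 0.156], [0.053, -0.284, -0.044, -0.0, -0.0, 0.208], [0.066, -0.355, -0.055, -0.0, -0.0, 0.26]]
[[-0.043, -0.058, -0.011, 0.0, 0.0, 0.052], [-0.086, -0.116, -0.022, 0.0, 0.0, 0.104], [-0.128, -0.175, -0.033, 0.0, 0.0, 0.156], [-0.171, -0.233, -0.044, 0.0, 0.0, 0.208], [-0.214, -0.291, -0.055, 0.0, 0.0, 0.26]]
[[-0.061, -0.029, 0.055, -0.016, -0.013, 0.042], [-0.122, -0.058, 0.11, -0.032, -0.027, 0.085], [-0.182, -0.087, 0.165, -0.048, -0.04, 0.127], [-0.243, -0.115, 0.22, -0.064, -0.053, 0.17], [-0.304, -0.144, 0.275, -0.08, -0.066, 0.212]]
[[-0.059, -0.003, 0.064, -0.016, -0.013, 0.042], [-0.118, -0.005, 0.128, -0.032, -0.027, 0.085], [-0.177, -0.008, 0.192, -0.048, -0.04, 0.127], [-0.236, -0.011, 0.255, -0.064, -0.053, 0.17], [-0.294, -0.014, 0.319, -0.08, -0.066, 0.212]]
```

Request:
{"fn": "arm_command", "kwargs": {
  "increments": [
    [-0.007,0,-0.15,0,0.001,0],
    [-0.013,0,-0.3,0,0.001,0],
    [-0.02,0,-0.45,0,0.002,0],
    [-0.026,0,-0.6,0,0.003,-0.001],
    [-0.033,0,-0.75,0,0.003,-0.001]
  ]
}}

```text
t: 6.02
tool_pos: [0.5365, 0.1438, 0.4025]
orientation: [0.104, -3.137, 0.0]
force: [0.2, -0.0, -0.4]
opening: 0.0005
gripper_force: 0.0
```

Request:
{"fn": "arm_command", "kwargs": {
  "increments": [
    [0.013,-0.071,-0.011,0,0,0.052],
    [0.026,-0.142,-0.022,0,0,0.104],
    [0.04,-0.213,-0.033,0,0,0.156],
    [0.053,-0.284,-0.044,0,0,0.208],
    [0.066,-0.355,-0.055,0,0,0.26]
  ],
  "fingers": -0.2
}}

```text
t: 6.65
tool_pos: [0.528, 0.0716, 0.4126]
orientation: [-1.158, -2.917, 0.002]
force: [0.4, 0.6, 0.1]
opening: 0.0458
gripper_force: 0.0
```

Request:
{"fn": "arm_command", "kwargs": {
  "increments": [
    [-0.043,-0.058,-0.011,0,0,0.052],
    [-0.086,-0.116,-0.022,0,0,0.104],
    [-0.128,-0.175,-0.033,0,0,0.156],
    [-0.171,-0.233,-0.044,0,0,0.208],
    [-0.214,-0.291,-0.055,0,0,0.26]
  ]
}}

```text
t: 7.28
tool_pos: [0.5196, -0.0001, 0.4237]
orientation: [-2.222, -2.218, 0.004]
force: [-0.6, 0.3, -1.1]
opening: 0.0558
gripper_force: 0.0
```

Request:
{"fn": "arm_command", "kwargs": {
  "increments": [
    [-0.061,-0.029,0.055,-0.016,-0.013,0.042],
    [-0.122,-0.058,0.11,-0.032,-0.027,0.085],
    [-0.182,-0.087,0.165,-0.048,-0.04,0.127],
    [-0.243,-0.115,0.22,-0.064,-0.053,0.17],
    [-0.304,-0.144,0.275,-0.08,-0.066,0.212]
  ]
}}

```text
t: 7.9
tool_pos: [0.4907, -0.061, 0.3684]
orientation: [2.542, 1.226, 0.041]
force: [-0.1, 0.5, -0.5]
opening: 0.0558
gripper_force: 0.0
```

Request:
{"fn": "arm_command", "kwargs": {
  "increments": [
    [-0.059,-0.003,0.064,-0.016,-0.013,0.042],
    [-0.118,-0.005,0.128,-0.032,-0.027,0.085],
    [-0.177,-0.008,0.192,-0.048,-0.04,0.127],
    [-0.236,-0.011,0.255,-0.064,-0.053,0.17],
    [-0.294,-0.014,0.319,-0.08,-0.066,0.212]
  ]
}}

```text
t: 8.52
tool_pos: [0.4619, -0.1217, 0.3136]
orientation: [2.527, 0.246, 0.074]
force: [0.3, -0.3, -0.6]
opening: 0.0561
gripper_force: 0.0
```

```bash
python3 - <<'E'
from cov import *
s=read_state();print(s["t"],s["q"].round(2),s["opening"],(s["tool_pos"]+.186*-n*-1*-1-H-.1*n).round(4), (R.from_rotvec(s["orientation"]).inv()*RT).as_rotvec().round(3))
t=read_camera("top");sc=read_camera("scene")
k=lambda i,x,y:cv2.resize(i["image"][y:y+100,x:x+130,::-1],None,fx=3,fy=3,interpolation=cv2.INTER_CUBIC)
cv2.imwrite("pics/pre.png",np.hstack([k(t,360,190),k(sc,330,260)]))
f=cv2.imwrite("pics/full2.png",sc["image"][:,:,::-1])
rows([(H,RT,5)],off=.1665)
E
```

```text
8.525 [-0.15 -0.21  2.06 -0.62  1.16  1.44] 0.056061799378911356 [-0.0004 -0.     -0.0024] [-0.001  0.001  0.002]
[[0.002, 0.003, 0.116, -0.0, 0.0, 0.0], [0.003, 0.006, 0.233, -0.0, 0.0, 0.001], [0.005, 0.009, 0.349, -0.001, 0.001, 0.001], [0.006, 0.011, 0.465, -0.001, 0.001, 0.002], [0.008, 0.014, 0.582, -0.001, 0.001, 0.002]]
```

View pics/pre.png

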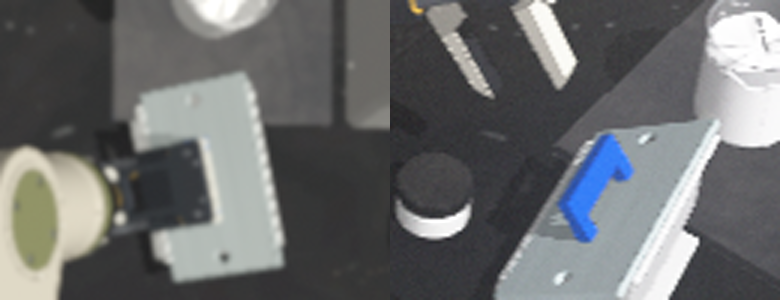

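The fingers are squared up with the blue bar, one on each side, and the jar is clear of them. I'll approach, close, and lift.

Request:
{"fn": "arm_command", "kwargs": {
  "increments": [
    [0.002,0.003,0.116,0,0,0],
    [0.003,0.006,0.233,0,0,0.001],
    [0.005,0.009,0.349,0,0,0.001],
    [0.006,0.011,0.465,0,0,0.002],
    [0.008,0.014,0.582,0,0,0.002]
  ]
}}

```text
t: 9.25
tool_pos: [0.4774, -0.1882, 0.2197]
orientation: [2.53, 0.248, 0.076]
force: [-0.3, 0.1, 0.7]
opening: 0.0556
gripper_force: 0.0
```

Request:
{"fn": "arm_command", "kwargs": {
  "increments": [
    [0,0,0,0,0,0],
    [0,0,0,0,0,0],
    [0,0,0,0,0,0],
    [0,0,0,0,0,0],
    [0,0,0,0,0,0]
  ],
  "fingers": 1,
  "force": 45
}}

```text
t: 9.88
tool_pos: [0.4767, -0.1871, 0.2195]
orientation: [2.531, 0.244, 0.076]
force: [-2.8, 9.8, 4.2]
opening: 0.0119
gripper_force: 45.0
```

```bash
python3 - <<'E'
from cov import *
s=read_state();print(s["t"],s["opening"],s["gripper_force"],s["force"],s["tool_pos"]-.1665*n-H)
G=s["tool_pos"]+.167*R.from_rotvec(s["orientation"]).as_matrix()[:,2]; Rg=R.from_rotvec(s["orientation"]);print(M.T@(G-H))
L1=G+.03*n
rows([(L1,Rg,5),(L1+[0,.0,.12],Rg,5)],off=.167)
E
```

```text
9.875 0.011917503954689853 45.01075208187103 [-2.75640142  9.8028212   4.1670594 ] [0.0014365 0.0012564 0.0017815]
[-0.0004906   0.00177145  0.00151261]
[[0.0, -0.0, -0.03, 0.0, 0.0, 0.0], [0.0, -0.0, -0.06, 0.0, 0.0, 0.0], [0.0, -0.0, -0.09, 0.0, 0.0, 0.0], [0.0, -0.001, -0.12, 0.0, 0.0, 0.0], [0.0, -0.001, -0.15, 0.0, 0.0, 0.0]]
[[0.0, 0.068, -0.099, 0.0, 0.0, 0.0], [0.0, 0.136, -0.198, 0.0, 0.0, 0.0], [0.0, 0.203, -0.297, 0.0, 0.0, 0.0], [0.0, 0.271, -0.396, 0.0, 0.0, 0.0], [0.0, 0.339, -0.495, 0.0, 0.0, 0.0]]
```

Request:
{"fn": "arm_command", "kwargs": {
  "increments": [
    [0,0,-0.03,0,0,0],
    [0,0,-0.06,0,0,0],
    [0,0,-0.09,0,0,0],
    [0,0,-0.12,0,0,0],
    [0,0,-0.15,0,0,0]
  ]
}}

```text
t: 10.5
tool_pos: [0.4734, -0.1711, 0.2446]
orientation: [2.529, 0.244, 0.075]
force: [0.4, -0.7, -4.4]
opening: 0.0116
gripper_force: 45.0
```

Request:
{"fn": "arm_command", "kwargs": {
  "increments": [
    [0,0.068,-0.099,0,0,0],
    [0,0.136,-0.198,0,0,0],
    [0,0.203,-0.297,0,0,0],
    [0,0.271,-0.396,0,0,0],
    [0,0.339,-0.495,0,0,0]
  ]
}}

```text
t: 11.12
tool_pos: [0.4732, -0.1709, 0.3652]
orientation: [2.53, 0.244, 0.075]
force: [0.6, -0.3, -4.0]
opening: 0.012
gripper_force: 45.0
```

```bash
python3 - <<'E'
from cov import *
s=read_state();print(s["t"],s["opening"],s["gripper_force"],s["force"],s["wrist_torque"],s["q"].round(2))
# handle target above block: handle height .062+.032=.094 home; hover .16 -> cover bottom .128
rows([([.50,-.22,.26],down(-1.379),6),([.60,0,.24],down(-.6),8),(blk(0,0,.19),down(BY),8)],off=.167)
E
```

```text
11.125 0.012024851389608082 44.9986606836319 [ 0.64613724 -0.31345201 -4.00112585] [ 0.61390993  0.36477649 -0.0355831 ] [-0.25 -0.22  1.96 -0.59  1.18  1.29]
[[0.014, 0.066, -0.017, 0.032, 0.0, 0.0], [0.028, 0.132, -0.035, 0.064, 0.0, 0.0], [0.042, 0.197, -0.052, 0.096, 0.0, 0.0], [0.056, 0.263, -0.069, 0.128, 0.0, 0.0], [0.07, 0.329, -0.087, 0.16, 0.0, 0.0]]
[[0.014, 0.049, -0.047, 0.032, 0.0, 0.0], [0.102, -0.074, -0.047, 0.032, 0.002, -0.031], [0.189, -0.198, -0.047, 0.032, 0.003, -0.062], [0.277, -0.322, -0.046, 0.032, 0.005, -0.093], [0.364, -0.445, -0.046, 0.032, 0.006, -0.124]]
[[0.128, -0.081, 0.013, 0.0, 0.0, -0.031], [0.255, -0.161, 0.025, 0.0, 0.0, -0.062], [0.383, -0.242, 0.038, 0.0, 0.0, -0.093], [0.511, -0.322, 0.05, 0.0, 0.0, -0.124], [0.591, -0.383, 0.081, 0.0, 0.0, -0.15]]
[[0.099, -0.018, 0.031, 0.0, 0.0, -0.026], [0.199, -0.035, 0.063, 0.0, 0.0, -0.053], [0.298, -0.053, 0.094, 0.0, 0.0, -0.079], [0.397, -0.07, 0.125, 0.0, 0.0, -0.106], [0.496, -0.088, 0.156, 0.0, 0.0, -0.132]]
[[0.098, 0.024, 0.031, 0.0, 0.0, -0.026], [0.196, 0.048, 0.063, 0.0, 0.0, -0.053], [0.196, 0.048, 0.063, 0.0, 0.0, -0.053], [0.196, 0.048, 0.063, 0.0, 0.0, -0.053], [0.196, 0.048, 0.063, 0.0, 0.0, -0.053]]
```

Request:
{"fn": "arm_command", "kwargs": {
  "increments": [
    [0.014,0.066,-0.017,0.032,0,0],
    [0.028,0.132,-0.035,0.064,0,0],
    [0.042,0.197,-0.052,0.096,0,0],
    [0.056,0.263,-0.069,0.128,0,0],
    [0.07,0.329,-0.087,0.16,0,0]
  ]
}}

```text
t: 11.75
tool_pos: [0.4956, -0.2122, 0.4166]
orientation: [3.031, 0.293, 0.014]
force: [-0.3, 0.2, -4.2]
opening: 0.0118
gripper_force: 45.0
```

Request:
{"fn": "arm_command", "kwargs": {
  "increments": [
    [0.014,0.049,-0.047,0.032,0,0],
    [0.102,-0.074,-0.047,0.032,0.002,-0.031],
    [0.189,-0.198,-0.047,0.032,0.003,-0.062],
    [0.277,-0.322,-0.046,0.032,0.005,-0.093],
    [0.364,-0.445,-0.046,0.032,0.006,-0.124]
  ]
}}

```text
t: 12.38
tool_pos: [0.5503, -0.1095, 0.4162]
orientation: [-3.007, -0.906, 0.002]
force: [0.3, -0.2, -4.3]
opening: 0.0117
gripper_force: 45.0
```

Request:
{"fn": "arm_command", "kwargs": {
  "increments": [
    [0.128,-0.081,0.013,0,0,-0.031],
    [0.255,-0.161,0.025,0,0,-0.062],
    [0.383,-0.242,0.038,0,0,-0.093],
    [0.511,-0.322,0.05,0,0,-0.124],
    [0.591,-0.383,0.081,0,0,-0.15]
  ]
}}

```text
t: 13.0
tool_pos: [0.6071, 0.02, 0.4004]
orientation: [-2.711, -1.584, 0.001]
force: [0.5, -0.1, -4.2]
opening: 0.012
gripper_force: 45.0
```

Request:
{"fn": "arm_command", "kwargs": {
  "increments": [
    [0.099,-0.018,0.031,0,0,-0.026],
    [0.199,-0.035,0.063,0,0,-0.053],
    [0.298,-0.053,0.094,0,0,-0.079],
    [0.397,-0.07,0.125,0,0,-0.106],
    [0.496,-0.088,0.156,0,0,-0.132]
  ]
}}

```text
t: 13.62
tool_pos: [0.6405, 0.1143, 0.3688]
orientation: [-2.328, -2.106, 0.001]
force: [-0.0, -0.6, -3.8]
opening: 0.0116
gripper_force: 45.0
```

Request:
{"fn": "arm_command", "kwargs": {
  "increments": [
    [0.098,0.024,0.031,0,0,-0.026],
    [0.196,0.048,0.063,0,0,-0.053],
    [0.196,0.048,0.063,0,0,-0.053],
    [0.196,0.048,0.063,0,0,-0.053],
    [0.196,0.048,0.063,0,0,-0.053]
  ]
}}

```text
t: 14.25
tool_pos: [0.654, 0.151, 0.3569]
orientation: [-2.15, -2.288, -0.0]
force: [0.0, -0.5, -4.7]
opening: 0.0115
gripper_force: 45.0
```

```bash
python3 - <<'E'
from cov import *
s=read_state();print(s["t"],s["opening"],s["force"],s["wrist_torque"],s["q"].round(2))
Rg=R.from_rotvec(s["orientation"]);G=s["tool_pos"]+.167*Rg.as_matrix()[:,2]
print("grasp in block",RB.inv().apply(G-B).round(4),(Rg.inv()*down(BY)).as_rotvec().round(4))
t=read_camera("top");sc=read_camera("scene")
k=lambda i,x,y:cv2.resize(i["image"][y:y+120,x:x+130,::-1],None,fx=3,fy=3,interpolation=cv2.INTER_CUBIC)
cv2.imwrite("pics/hov.png",np.hstack([k(t,215,140),k(sc,230,130)]))
E
```

```text
14.25 0.011459313975360024 [ 0.03974657 -0.5328617  -4.700096  ] [-0.0860309   0.05223976 -0.00256741] [0.15 0.35 1.33 0.   1.47 0.09]
grasp in block [-0.0003 -0.0008  0.1899] [-0.0011 -0.0015 -0.003 ]
```

View pics/hov.png

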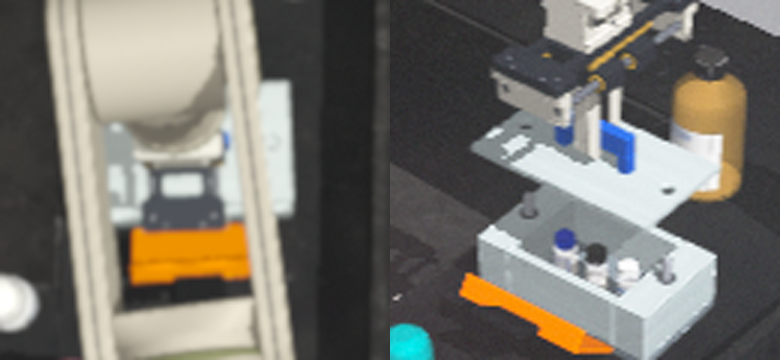

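The cover hangs level above the block with the flap down. In the scene crop the holes are at about (525,127) and (668,190), and the pin tops at about (530,192) and (667,257). I'll zoom in to get the offset between them.

```bash
python3 - <<'E'
from mv import *
for i in range(4):
    c=read_camera("scene")["image"].astype(float); a=c if i==0 else a+c
a=(a/4).astype(np.uint8)[:,:,::-1]; cv2.imwrite("pics/avg.png",a)
k=lambda x,y:cv2.resize(a[y:y+28,x:x+38],None,fx=10,fy=10,interpolation=cv2.INTER_CUBIC)
cv2.imwrite("pics/z.png",np.vstack([np.hstack([k(256,158),k(304,180)]),np.hstack([k(258,180),k(304,202)])]))
E
```

```text
(no output)
```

View pics/z.png

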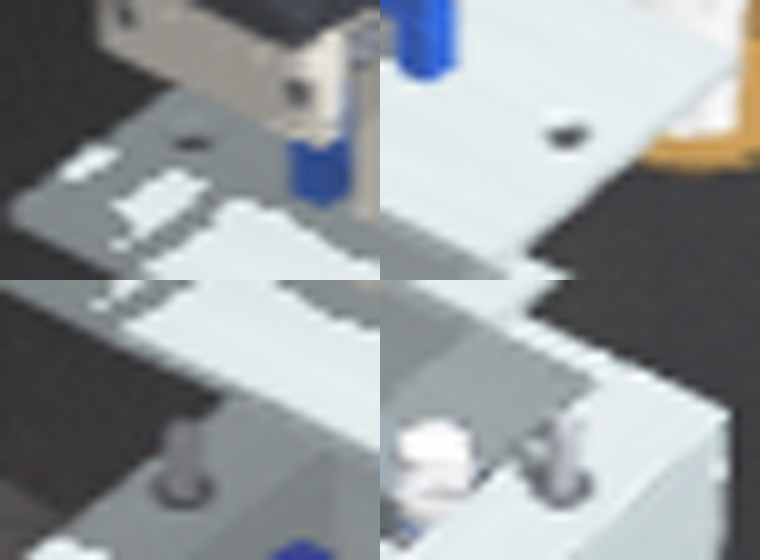

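```bash
python3 - <<'E'
from mv import *
c=read_camera("scene"); b=lambda p:RB.inv().apply(p-B).round(4)
o=.45
for n,u,v,z in(("holeL",275,172.2,.1594),("holeR",322.8,193.4,.1594),("topL",276.3,194.4,.084),("topR",322.7,215.5,.084),("baseL",276.3,200.8,.062),("baseR",322.2,222.3,.062)): print(n,b(ray(c,u-o,v-o,z)))
# model prediction of points for reference
for P in([0,.078,.086],[0,-.078,.086],[0,.078,.062],[0,-.078,.062]): print(P,(proj(c,[blk(*P)])[0]+o).round(1))
E
```

```text
holeL [-0.0012  0.0795  0.1594]
holeR [ 0.0013 -0.0767  0.1594]
topL [0.0009 0.0794 0.084 ]
topR [ 0.0048 -0.076   0.084 ]
baseL [0.0003 0.0797 0.062 ]
baseR [ 0.0029 -0.0763  0.062 ]
[0, 0.078, 0.086] [276.5 194.2]
[0, -0.078, 0.086] [322.3 216.1]
[0, 0.078, 0.062] [276.7 201.1]
[0, -0.078, 0.062] [322.1 223.1]
```

Request:
{"fn": "arm_command", "kwargs": {
  "increments": [
    [0,0.009,0.065,0,0,-0.001],
    [0.001,0.009,0.13,0,0,-0.001],
    [0.001,0.009,0.195,0,0,-0.001],
    [0.001,0.009,0.26,0,0,-0.001],
    [0.001,0.009,0.305,0,0,-0.001]
  ]
}}

```text
t: 15.22
tool_pos: [0.6554, 0.152, 0.2939]
orientation: [-2.144, -2.292, 0.002]
force: [0.1, -0.3, -4.3]
opening: 0.0118
gripper_force: 45.0
```

```bash
python3 - <<'E'
from mv import *
s=read_state(); Rg=R.from_rotvec(s["orientation"]);G=s["tool_pos"]+.167*Rg.as_matrix()[:,2]
print(s["t"],s["force"].round(1),RB.inv().apply(G-B).round(4))
for i in range(4):
    c=read_camera("scene")["image"].astype(float); a=c if i==0 else a+c
    d=read_camera("top")["image"].astype(float); e=d if i==0 else e+d
a=(a/4).astype(np.uint8)[:,:,::-1];e=(e/4).astype(np.uint8)[:,:,::-1]
cv2.imwrite("pics/avg2.png",a);cv2.imwrite("pics/avg2t.png",e)
k=lambda a,x,y,w,h,f:cv2.resize(a[y:y+h,x:x+w],None,fx=f,fy=f,interpolation=cv2.INTER_CUBIC)
cv2.imwrite("pics/z2.png",np.vstack([np.hstack([k(a,256,170,38,28,10),k(a,304,192,38,28,10)]),np.hstack([k(a,250,180,95,70,4),k(e,240,160,95,70,4)])]))
E
```

```text
15.225 [ 0.1 -0.3 -4.3] [0.0009 0.0003 0.1269]
```

View pics/z2.png

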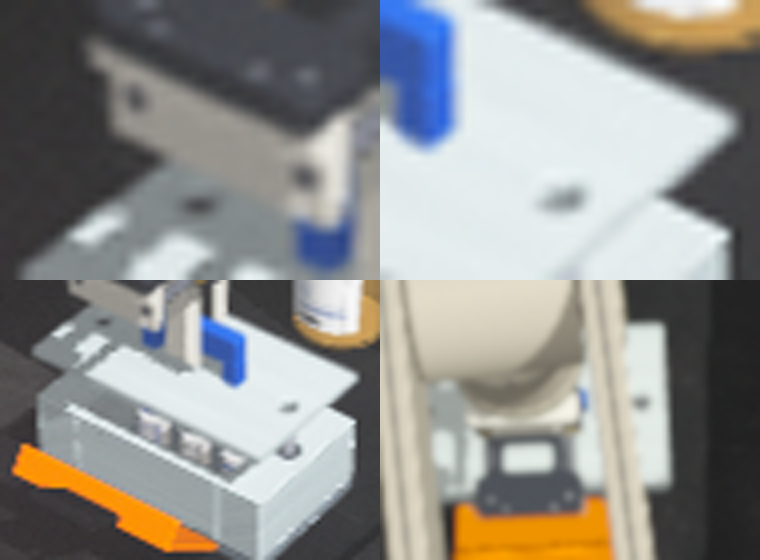

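```bash
python3 - <<'E'
from mv import *
c=read_camera("scene");t=read_camera("top"); b=lambda p:RB.inv().apply(p-B).round(4)
o=.45
for n,u,v,z in(("holeL",276,190.4,.0964),("holeR",322.3,211.9,.0964)): print(n,b(ray(c,u-o,v-o,z)))
print("top holeR",b(ray(t,305.75-.375,190.5-.375,.0964)))
# dark-centroid refinement in both scene views & initial top pins
a=cv2.imread("pics/avg2.png",0).astype(float);e=cv2.imread("pics/avg2t.png",0).astype(float);i=cv2.imread("pics/top0.png",0)
def dark(im,x0,y0,w,h):
    p=im[y0:y0+h,x0:x0+w];w_=np.clip(np.percentile(p,60)-20-p,0,None);Y,X=np.mgrid[:h,:w];return x0+(X*w_).sum()/w_.sum(),y0+(Y*w_).sum()/w_.sum()
for nm,im,bx,c_ in(("sR",a,(316,206,12,11),c),("tR",e,(301,186,10,9),t)):
    u=dark(im,*bx);print(nm,np.round(u,2),b(ray(c_,*u,.0964)))
print(i[185:198,296:312])
E
```

```text
holeL [0.002  0.0809 0.0964]
holeR [ 0.0038 -0.0751  0.0964]
top holeR [-0.0004 -0.0762  0.0964]
sR [322.08 211.54] [ 0.0038 -0.0758  0.0964]
tR [304.72 190.28] [-0.0007 -0.0743  0.0964]
[[116 118 147 195 221 227 229 229 229 228 226 227 226 220 190 125]
 [116 118 146 195 221 227 229 229 229 228 227 227 226 220 191 129]
 [117 117 145 195 221 227 228 229 227 226 226 227 227 220 193 133]
 [116 118 145 195 218 222 223 222 217 215 218 223 225 220 195 138]
 [116 117 137 179 200 202 200 196 192 194 198 208 219 219 197 143]
 [116 116 125 153 170 170 159 151 166 180 178 187 210 218 199 147]
 [118 116 123 150 165 158 136 120 145 166 164 171 202 218 204 158]
 [122 117 135 174 187 173 147 120 125 141 146 164 200 218 208 167]
 [127 119 145 192 210 202 185 158 140 140 152 179 208 220 209 167]
 [131 120 146 196 220 221 214 199 183 178 188 206 219 222 210 170]
 [128 119 144 194 220 226 225 221 215 212 216 222 225 225 217 183]
 [121 117 142 191 218 226 228 228 227 226 226 227 227 227 222 193]
 [117 117 136 182 213 224 228 230 230 229 228 227 227 227 222 191]]
```

Scene and top views both put the holes within about 1 mm of the pins. I'll lower gently and watch the force.

Request:
{"fn": "arm_command", "kwargs": {
  "increments": [
    [0,0,0.012,0,0,0],
    [0,0,0.024,0,0,0],
    [0,0,0.036,0,0,0],
    [0,0,0.048,0,0,0],
    [0,0,0.06,0,0,0]
  ]
}}

```text
t: 16.35
tool_pos: [0.6556, 0.1521, 0.2832]
orientation: [-2.144, -2.292, -0.0]
force: [0.1, -0.6, -3.5]
opening: 0.0119
gripper_force: 45.0
```

```bash
python3 -c "
from mv import *
s=read_state();print(s['force'].round(1),s['wrist_torque'].round(2),s['tool_pos'])"
```

```text
[ 0.1 -0.6 -3.5] [-0.05  0.01  0.02] [0.65562256 0.15210748 0.28317902]
```

Request:
{"fn": "arm_command", "kwargs": {
  "increments": [
    [0,0,0.008,0,0,0],
    [0,0,0.016,0,0,0],
    [0,0,0.024,0,0,0],
    [0,0,0.032,0,0,0],
    [0,0,0.04,0,0,0]
  ]
}}

```text
t: 16.98
tool_pos: [0.6557, 0.1521, 0.2754]
orientation: [-2.145, -2.293, -0.0]
force: [0.5, -0.2, -3.1]
opening: 0.012
gripper_force: 45.0
```

```bash
python3 -c "
from mv import *
s=read_state();print(s['force'].round(1),s['wrist_torque'].round(2),s['tool_pos'])"
```

```text
[ 0.5 -0.2 -3.1] [-0.09  0.06  0.04] [0.65566102 0.15214924 0.27540625]
```

Request:
{"fn": "arm_command", "kwargs": {
  "increments": [
    [0,0,0.01,0,0,0],
    [0,0,0.02,0,0,0],
    [0,0,0.03,0,0,0],
    [0,0,0.04,0,0,0],
    [0,0,0.05,0,0,0]
  ]
}}

```text
t: 17.6
tool_pos: [0.6556, 0.1521, 0.2653]
orientation: [-2.145, -2.292, -0.0]
force: [0.1, -0.8, -3.8]
opening: 0.0116
gripper_force: 45.0
```

```bash
python3 -c "
from mv import *
s=read_state();print(s['force'].round(1),s['wrist_torque'].round(2),s['tool_pos'])"
```

```text
[ 0.1 -0.8 -3.8] [-0.08 -0.01  0.02] [0.65564791 0.15213809 0.26532593]
```

Moving freely down the pins. Now the last few millimetres, slowly.

Request:
{"fn": "arm_command", "kwargs": {
  "increments": [
    [0,0,0.003,0,0,0],
    [0,0,0.006,0,0,0],
    [0,0,0.009,0,0,0],
    [0,0,0.012,0,0,0],
    [0,0,0.015,0,0,0]
  ]
}}

```text
t: 18.23
tool_pos: [0.6556, 0.1522, 0.2624]
orientation: [-2.145, -2.292, -0.0]
force: [0.5, 0.8, -3.9]
opening: 0.0118
gripper_force: 45.0
```

Request:
{"fn": "arm_command", "kwargs": {
  "increments": [
    [0,0,0.002,0,0,0],
    [0,0,0.004,0,0,0],
    [0,0,0.006,0,0,0],
    [0,0,0.008,0,0,0],
    [0,0,0.01,0,0,0]
  ]
}}

```text
t: 18.85
tool_pos: [0.6557, 0.1522, 0.2609]
orientation: [-2.145, -2.293, -0.001]
force: [-1.5, -0.9, 2.0]
opening: 0.0115
gripper_force: 45.0
```

Request:
{"fn": "arm_command", "kwargs": {
  "increments": [
    [0,0,0.001,0,0,0],
    [0,0,0.002,0,0,0],
    [0,0,0.003,0,0,0],
    [0,0,0.003,0,0,0],
    [0,0,0.003,0,0,0]
  ]
}}

```text
t: 19.48
tool_pos: [0.6557, 0.1522, 0.2609]
orientation: [-2.145, -2.293, -0.001]
force: [-4.4, -0.7, 7.4]
opening: 0.0117
gripper_force: 45.0
```

```bash
python3 - <<'E'
from mv import *
s=read_state();print(s['force'].round(1),s['wrist_torque'].round(2),s['tool_pos'])
a=read_camera("scene")["image"][:,:,::-1]
cv2.imwrite("pics/seat.png",cv2.resize(a[180:260,235:355],None,fx=6,fy=6,interpolation=cv2.INTER_CUBIC))
E
```

```text
[-4.4 -0.7  7.4] [-0.31  1.03 -0.04] [0.65566696 0.15217645 0.26092175]
```

View pics/seat.png

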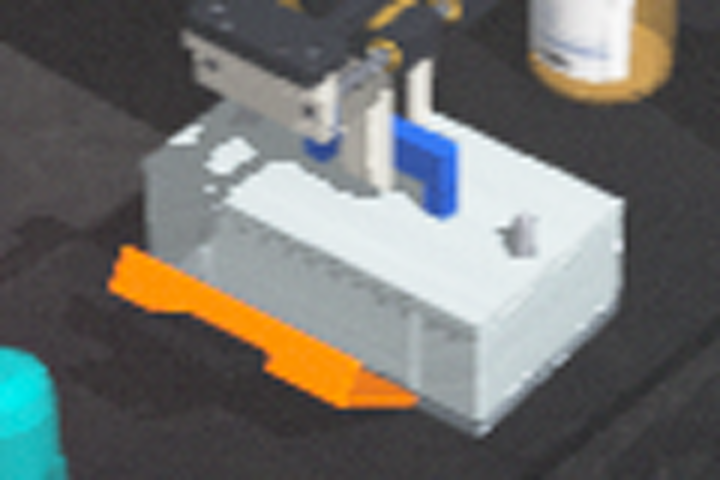

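The cover lies flush on the block with a pin standing through its right hole, at (520,235) in the crop. I'll release, rise and move to the flap. The picture budget is used up, so the remaining checks will be numeric.

Request:
{"fn": "arm_command", "kwargs": {
  "increments": [
    [0,0,0,0,0,0],
    [0,0,0,0,0,0],
    [0,0,0,0,0,0],
    [0,0,0,0,0,0],
    [0,0,0,0,0,0]
  ],
  "fingers": -0.2
}}

```text
t: 20.15
tool_pos: [0.6556, 0.1521, 0.2597]
orientation: [-2.144, -2.292, -0.0]
force: [-0.3, 0.3, 0.2]
opening: 0.0543
gripper_force: 0.0
```

```bash
python3 - <<'E'
from mv import *
s=read_state();print(s['force'].round(1),s['opening'],s['tool_pos'],s['q'].round(2))
Rg=R.from_rotvec(s["orientation"]);T=s["tool_pos"]-[0,0,.186]
U=T+[0,0,.14];D=down(BY+np.pi/2)
W=lambda x,z:blk(x,0,z)
rows([(U,Rg,5),([.56,.148,U[2]],D,10),(W(-.185,.15),D,5)])
E
```

```text
[-0.3  0.3  0.2] 0.0542977382568811 [0.65559391 0.15214631 0.25973253] [0.15 0.43 1.41 0.   1.31 0.08]
[[-0.0, 0.0, -0.14, 0.0, 0.0, 0.0], [-0.0, 0.0, -0.28, 0.0, 0.0, 0.0], [-0.0, 0.0, -0.42, 0.0, 0.0, 0.0], [-0.0, 0.0, -0.56, 0.0, 0.0, 0.0], [-0.0, 0.0, -0.7, 0.0, 0.0, 0.0]]
[[0.001, -0.048, 0.0, 0.0, -0.0, -0.05], [0.003, -0.096, 0.0, 0.0, -0.0, -0.1], [0.004, -0.144, 0.0, 0.0, -0.0, -0.15], [0.005, -0.192, 0.0, 0.0, -0.0, -0.2], [0.006, -0.24, 0.0, 0.0, -0.0, -0.25]]
[[0.035, -0.033, 0.0, 0.0, -0.0, -0.05], [0.07, -0.066, 0.0, 0.0, -0.0, -0.1], [0.104, -0.099, 0.0, 0.0, -0.0, -0.15], [0.139, -0.132, 0.0, 0.0, -0.0, -0.2], [0.174, -0.165, 0.0, 0.0, -0.0, -0.25]]
[[0.091, -0.002, 0.064, 0.0, 0.0, 0.0], [0.182, -0.004, 0.127, 0.0, 0.0, 0.0], [0.273, -0.006, 0.191, 0.0, 0.0, 0.0], [0.364, -0.008, 0.255, 0.0, 0.0, 0.0], [0.455, -0.011, 0.319, 0.0, 0.0, 0.0]]
```

Request:
{"fn": "arm_command", "kwargs": {
  "increments": [
    [0,0,-0.14,0,0,0],
    [0,0,-0.28,0,0,0],
    [0,0,-0.42,0,0,0],
    [0,0,-0.56,0,0,0],
    [0,0,-0.7,0,0,0]
  ]
}}

```text
t: 20.78
tool_pos: [0.6558, 0.1519, 0.4008]
orientation: [-2.145, -2.293, -0.0]
force: [0.9, 0.9, 0.6]
opening: 0.0559
gripper_force: 0.0
```

Request:
{"fn": "arm_command", "kwargs": {
  "increments": [
    [0.001,-0.048,0,0,0,-0.05],
    [0.003,-0.096,0,0,0,-0.1],
    [0.004,-0.144,0,0,0,-0.15],
    [0.005,-0.192,0,0,0,-0.2],
    [0.006,-0.24,0,0,0,-0.25]
  ],
  "fingers": 1,
  "force": 20
}}

```text
t: 21.4
tool_pos: [0.6075, 0.1499, 0.3999]
orientation: [-1.097, -2.942, -0.002]
force: [0.0, 0.1, 0.4]
opening: 0.0103
gripper_force: 0.0
```

Request:
{"fn": "arm_command", "kwargs": {
  "increments": [
    [0.035,-0.033,0,0,0,-0.05],
    [0.07,-0.066,0,0,0,-0.1],
    [0.104,-0.099,0,0,0,-0.15],
    [0.139,-0.132,0,0,0,-0.2],
    [0.174,-0.165,0,0,0,-0.25]
  ]
}}

```text
t: 22.02
tool_pos: [0.5596, 0.148, 0.4001]
orientation: [0.113, -3.138, -0.003]
force: [-0.6, -0.1, -0.2]
opening: 0.0002
gripper_force: 0.0
```

Request:
{"fn": "arm_command", "kwargs": {
  "increments": [
    [0.09,0,0.064,0,0,0],
    [0.18,-0.004,0.127,0,0,0],
    [0.27,-0.006,0.19,0,0,0],
    [0.37,-0.008,0.255,0,0,0],
    [0.37,-0.01,0.32,0,0,0]
  ]
}}

```text
t: 22.65
tool_pos: [0.4855, 0.1412, 0.3358]
orientation: [0.105, -3.139, -0.003]
force: [0.5, -0.5, 0.7]
opening: 0.0004
gripper_force: 0.0
```

```bash
python3 - <<'E'
from mv import *
s=read_state();print(s['t'],s['force'].round(1),s['opening'],s['q'].round(2))
T=s["tool_pos"]-[0,0,.186];print(RB.inv().apply(T-B).round(4))
# cover seated / objects unmoved: difference with the first pictures
D=down(BY+np.pi/2)
def out(a,zt): # finger centre touching tab outer face / tip corner at angle a
    cx=-.061-.105*np.sin(a)-.005*np.cos(a); cz=.012+.105*np.cos(a)-.005*np.sin(a)
    return cx-.0075
pts=[(blk(-.168,0,.055),D,5)]
for a in np.linspace(.95,.05,14):
    z=.055+.035*(.95-a)/.9
    pts.append((blk(out(a,0),0,z),D,1))
print([(RB.inv().apply(p[0]-B)*1e3).round(0).tolist() for p in pts])
rows(pts)
E
```

```text
22.65 [ 0.5 -0.5  0.7] 0.0004482080604491422 [ 0.18 -0.08  1.83  0.    1.39 -1.46]
[-0.1689  0.0002  0.1498]
[[-168.0, -0.0, 55.0], [-157.0, 0.0, 55.0], [-153.0, 0.0, 58.0], [-148.0, 0.0, 60.0], [-143.0, -0.0, 63.0], [-138.0, -0.0, 66.0], [-132.0, -0.0, 68.0], [-126.0, -0.0, 71.0], [-120.0, -0.0, 74.0], [-114.0, -0.0, 77.0], [-107.0, -0.0, 79.0], [-100.0, -0.0, 82.0], [-93.0, 0.0, 85.0], [-86.0, -0.0, 87.0], [-79.0, 0.0, 90.0]]
[[-0.001, -0.0, 0.095, 0.0, -0.0, 0.0], [-0.002, -0.001, 0.19, 0.0, -0.0, 0.0], [-0.003, -0.001, 0.284, 0.0, -0.0, 0.0], [-0.004, -0.001, 0.379, 0.0, -0.0, 0.0], [-0.005, -0.002, 0.474, 0.001, -0.0, 0.001]]
[[-0.056, 0.0, -0.0, 0.0, -0.0, -0.0], [-0.077, 0.0, -0.013, 0.0, -0.0, -0.0], [-0.099, 0.0, -0.027, 0.0, -0.0, -0.0], [-0.124, 0.0, -0.04, 0.0, -0.0, -0.0], [-0.151, 0.0, -0.054, 0.0, -0.0, -0.0]]
[[-0.028, -0.0, -0.013, 0.0, 0.0, 0.0], [-0.058, -0.0, -0.027, 0.0, 0.0, 0.0], [-0.089, -0.0, -0.04, 0.0, 0.0, 0.0], [-0.121, 0.0, -0.054, 0.0, 0.0, 0.0], [-0.155, -0.0, -0.067, 0.0, 0.0, 0.0]]
[[-0.034, 0.0, -0.013, 0.0, 0.0, 0.0], [-0.069, 0.0, -0.027, 0.0, 0.0, 0.0], [-0.105, 0.0, -0.04, 0.0, 0.0, 0.0], [-0.141, 0.0, -0.054, 0.0, 0.0, 0.0], [-0.141, 0.0, -0.054, 0.0, 0.0, 0.0]]
```

Request:
{"fn": "arm_command", "kwargs": {
  "increments": [
    [0,0,0.095,0,0,0],
    [-0.002,0,0.19,0,0,0],
    [-0.003,0,0.284,0,0,0],
    [-0.004,0,0.38,0,0,0],
    [-0.005,0,0.475,0,0,0]
  ]
}}

```text
t: 23.28
tool_pos: [0.487, 0.1413, 0.2394]
orientation: [0.104, -3.137, -0.003]
force: [0.3, -0.5, 0.8]
opening: 0.0002
gripper_force: 0.0
```

Request:
{"fn": "arm_command", "kwargs": {
  "increments": [
    [-0.056,0,0,0,0,0],
    [-0.077,0,-0.013,0,0,0],
    [-0.099,0,-0.027,0,0,0],
    [-0.124,0,-0.04,0,0,0],
    [-0.151,0,-0.054,0,0,0]
  ]
}}

```text
t: 23.9
tool_pos: [0.5136, 0.1433, 0.2526]
orientation: [0.105, -3.122, -0.001]
force: [-50.7, -5.8, 44.7]
opening: 0.0003
gripper_force: 25.9
```

Request:
{"fn": "arm_command", "kwargs": {
  "increments": [
    [-0.028,0,-0.013,0,0,0],
    [-0.058,0,-0.027,0,0,0],
    [-0.089,0,-0.04,0,0,0],
    [-0.121,0,-0.054,0,0,0],
    [-0.155,0,-0.067,0,0,0]
  ]
}}

```text
t: 24.52
tool_pos: [0.5488, 0.1455, 0.2656]
orientation: [0.105, -3.139, -0.003]
force: [-2.6, 0.7, 1.4]
opening: 0.0005
gripper_force: 1.2
```

Request:
{"fn": "arm_command", "kwargs": {
  "increments": [
    [-0.034,0,-0.013,0,0,0],
    [-0.069,0,-0.027,0,0,0],
    [-0.105,0,-0.04,0,0,0],
    [-0.141,0,-0.054,0,0,0],
    [-0.141,0,-0.054,0,0,0]
  ]
}}

```text
t: 25.15
tool_pos: [0.577, 0.1473, 0.2764]
orientation: [0.104, -3.139, -0.003]
force: [0.4, 0.1, 0.4]
opening: 0.0003
gripper_force: 0.0
```

```bash
python3 - <<'E'
from mv import *
s=read_state();print(s['t'],s['force'].round(1)); print(RB.inv().apply(s["tool_pos"]-[0,0,.186]-B).round(4))
E
```

```text
25.15 [0.4 0.1 0.4]
[-0.0772  0.0003  0.0904]
```

The force peaked at 50 N, so the finger may have slipped over the tab. I'll check from the orange pixels whether the flap actually moved.

```bash
cat > chk.py <<'E'
from cal import *
def st(im,n):
    b,g,r=[im[:,:,i].astype(int) for i in range(3)]
    m=((r>140)&(r-b>90)&(g<190)&(r-g>40))
    x0,x1,y0,y1=(225,345,170,270) if n=="scene" else (225,335,150,280)
    ys,xs=np.nonzero(m[y0:y1,x0:x1]);return len(xs),(xs.min()+x0,xs.max()+x0,ys.min()+y0,ys.max()+y0) if len(xs) else None
if __name__=="__main__":
    for f in("scene0","avg2","top0","avg2t"): print(f,st(cv2.imread(f"pics/{f}.png"),"top" if "t" in f[3:] or f[0]=="t" else "scene"))
    for n in("scene","top"):
        im=read_camera(n)["image"][:,:,::-1]; cv2.imwrite(f"pics/now_{n}.png",im);print(n,st(im,n))
E
python3 chk.py
```

```text
scene0 (868, (np.int64(265), np.int64(344), np.int64(184), np.int64(246)))
avg2 (433, (np.int64(253), np.int64(344), np.int64(184), np.int64(247)))
top0 (340, (np.int64(257), np.int64(302), np.int64(206), np.int64(217)))
avg2t (603, (np.int64(258), np.int64(298), np.int64(214), np.int64(234)))
scene (837, (np.int64(265), np.int64(344), np.int64(171), np.int64(246)))
top (0, None)
```

The orange region is back at its upright extent (left edge 265, 837 px), so the flap came up. Now the final push to the stop.

Request:
{"fn": "arm_command", "kwargs": {
  "increments": [
    [-0.005,0,0,0,0,0],
    [-0.01,0,0,0,0,0],
    [-0.015,0,0,0,0,0],
    [-0.02,0,0,0,0,0],
    [-0.02,0,0,0,0,0]
  ]
}}

```text
t: 25.88
tool_pos: [0.5803, 0.1476, 0.276]
orientation: [0.105, -3.138, -0.003]
force: [-1.5, 0.6, 0.5]
opening: 0.0
gripper_force: 0.3
```

```bash
python3 - <<'E'
from mv import *
s=read_state();print(s['t'],s['force'].round(1)); print(RB.inv().apply(s["tool_pos"]-[0,0,.186]-B).round(4))
E
python3 chk.py|tail -2
```

```text
25.875 [-1.5  0.6  0.5]
[-0.0738  0.0004  0.09  ]
scene (865, (np.int64(266), np.int64(344), np.int64(170), np.int64(246)))
top (0, None)
```

Request:
{"fn": "arm_command", "kwargs": {
  "increments": [
    [-0.003,0,0,0,0,0],
    [-0.006,0,0,0,0,0],
    [-0.009,0,0,0,0,0],
    [-0.012,0,0,0,0,0],
    [-0.012,0,0,0,0,0]
  ]
}}

```text
t: 26.6
tool_pos: [0.582, 0.1477, 0.276]
orientation: [0.105, -3.136, -0.003]
force: [-8.0, -0.7, 6.2]
opening: 0.0006
gripper_force: 3.9
```

Request:
{"fn": "arm_command", "kwargs": {
  "increments": [
    [-0.003,0,0,0,0,0],
    [-0.006,0,0,0,0,0],
    [-0.006,0,0,0,0,0],
    [-0.006,0,0,0,0,0],
    [-0.006,0,0,0,0,0]
  ]
}}

```text
t: 27.22
tool_pos: [0.5825, 0.1478, 0.2759]
orientation: [0.105, -3.134, -0.002]
force: [-13.1, -1.6, 10.3]
opening: 0.0002
gripper_force: 6.9
```

Request:
{"fn": "arm_command", "kwargs": {
  "increments": [
    [0.05,0,0,0,0,0],
    [0.1,0,0,0,0,0],
    [0.15,0,0,0,0,0],
    [0.2,0,-0.1,0,0,0],
    [0.2,0,-0.2,0,0,0]
  ]
}}

```text
t: 27.85
tool_pos: [0.5432, 0.145, 0.3165]
orientation: [0.105, -3.138, -0.003]
force: [1.0, 0.1, 0.4]
opening: 0.0002
gripper_force: 0.0
```

Request:
{"fn": "arm_command", "kwargs": {
  "increments": [
    [0.05,0.15,-0.15,0,0,0],
    [0.05,0.3,-0.3,0,0,0],
    [0.05,0.45,-0.45,0,0,0],
    [0.05,0.6,-0.5,0,0,0],
    [0.05,0.75,-0.5,0,0,0]
  ]
}}

```text
t: 28.48
tool_pos: [0.5245, 0.295, 0.4192]
orientation: [-0.104, 3.137, 0.005]
force: [0.1, 0.9, -0.9]
opening: 0.0005
gripper_force: 0.0
```

```bash
python3 - <<'E'
from chk import *
s=read_state();print(s['t'],s['force'].round(1),s['tool_pos'])
t=read_camera("top")["image"][:,:,::-1];a=read_camera("scene")["image"][:,:,::-1]
t0=cv2.imread("pics/top0.png");a0=cv2.imread("pics/scene0.png")
print(st(t,"top"),st(a,"scene"))
for n,x,y in(("bottle",216,240),("timer",183,265),("jar",385,264),("pink",238,268),("turq",273,270)):
    print(n,np.abs(t[y-16:y+16,x-16:x+16].astype(int)-t0[y-16:y+16,x-16:x+16]).mean().round(1))
for n,x,y in(("bottle",215,212),("timer",171,221),("jar",344,325),("turq",236,257),("pink",208,238)):
    print(n,np.abs(a[y-16:y+16,x-16:x+16].astype(int)-a0[y-16:y+16,x-16:x+16]).mean().round(1))
k=lambda i,x,y,f:cv2.resize(i[y:y+100,x:x+133],None,fx=f,fy=f,interpolation=cv2.INTER_CUBIC)
cv2.imwrite("pics/fin.png",np.hstack([k(a,225,165,3),k(t,205,150,3)]))
E
```

```text
28.475 [ 0.1  0.9 -0.9] [0.52453972 0.29503907 0.41918022]
(336, (np.int64(257), np.int64(302), np.int64(206), np.int64(217))) (896, (np.int64(265), np.int64(344), np.int64(172), np.int64(246)))
bottle 68.7
timer 52.1
jar 2.4
pink 48.5
turq 1.3
bottle 4.4
timer 3.2
jar 5.2
turq 5.3
pink 4.8
```

View pics/fin.png

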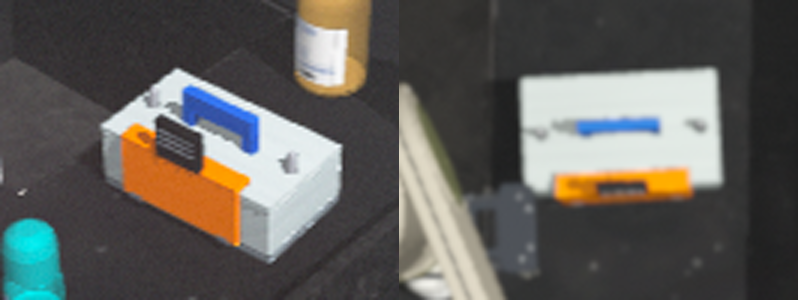

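The cover is flat with both pins through it. The flap is upright with its lip over the cover, and its top-view extent matches the start exactly (257–302, 206–217). The bottle, jar and timer are unmoved in the scene view, and the robot is touching nothing, so I'm handing in.

```bash
python3 -c "
from plant import *
print(close_job())"
```

```text
the job is handed in; nothing more can be done
None
```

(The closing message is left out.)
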